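# Slide the compact mirror between the jars

### The job

Put the square folded compact mirror away: keep it lying on the ledge and push it with the fingertips through the gap between the two jars, until its edge lies flat against the low riser behind them. Do not lift or tip the compact, and leave everything else where it is.

Things in the scene. Friction and masses are not known exactly. Their poses are not given: they have to be found in the camera images.
- compact: folded square compact mirror, black with a steel seam, 88 x 88 mm, 18 mm thick, upright corner edges rounded to 12 mm, 105 to 200 g. Lies loose and flat before the gap, up to 45 mm off the line through it and turned up to 0.5 rad; slides by friction, stops when the push stops. Origin: centre of its underside; x, y parallel to its sides, z up. Any side may lead.
- organiser: organiser fixed to the ledge: low wooden riser (270 long, 80 deep, 40 mm high); before it two round steel rings (72 mm diameter, 20 mm high), each holding a squat clear jar (69 mm over the lid, top 42 mm above the ledge). Origin: on the ledge, midway between the rings. x points from the open side through the gap to the riser, y along the riser, z up.
- gap (a point): middle of the gap, on the ledge; same point and axes as organiser. Ring centres at x = 0, y = +83 and -83 mm, so the clear gap is 94 mm. In front of it the ledge is empty but for the compact within 120 mm of y = 0, back to x = -270 mm.
- riser_face (a point): middle of the riser's flat front face, 18 mm above the ledge, at x = 110 mm of organiser (same axes); the compact's centre is at x = 66 mm when it touches. Flat steel arms 16 mm wide and 3 mm high run from each ring to the riser at y = +83 and -83 mm.
- tweezer: steel tweezer lying on the ledge, 94 x 11 mm, 6 mm high, long along its x; origin: centre of its underside. Leave alone.
- powder_case: round black powder case lying on the ledge, 60 mm diameter, 16 mm thick; not the compact mirror; origin: centre of its underside. Leave alone.
- polish_ledge: small nail-polish bottle standing on the ledge beside a jar, 28 mm diameter, 59 mm high; origin: centre of its underside. Leave alone.
- polish_riser: small nail-polish bottle standing on the riser, 28 mm diameter, 59 mm high (top 99 mm above the ledge); origin: centre of its underside. Leave alone.
- cream_pot: white cream pot with a metal lid standing on the riser, 57 mm diameter, 37 mm high (top 77 mm above the ledge); origin: centre of its underside. Leave alone.
- lip_balm: lip-balm stick standing on the riser, 19 mm diameter, 48 mm high (top 88 mm above the ledge); origin: centre of its underside. Leave alone.

How it is judged (in metres and radians):
On the way:
1. the compact, flat on the ledge, is in the gap between the two jars (x of compact in the frame of organiser between -0.03 and 0.03 m and y of compact in the frame of organiser between -0.015 and 0.015 m and height (world z) of compact below 0.004 m), for 0.05 s.
At the end, for the whole second after the job is handed in: Having passed through the gap, the compact lies flat and still against the riser (centre within 7 mm of touching, side within 0.10 rad of the face, within 20 mm of the line through the gap); every other loose thing is within 15 mm of its start (x of compact in the frame of organiser between 0.059 and 0.07 m and y of compact in the frame of organiser between -0.02 and 0.02 m and (angle between the x axis of compact and the x axis of organiser, either way round below 0.1 rad or angle between the x axis of compact and the y axis of organiser, either way round below 0.1 rad) and height (world z) of compact below 0.004 m and angle between compact's own z axis and vertical below 0.05 rad and linear speed of compact below 0.01 m/s and distance of each of tweezer, powder_case, polish_ledge, polish_riser, cream_pot, lip_balm from where it was at the start of the episode below 0.015 m).
It fails at once if the compact is lifted off the ledge or tipped (height (world z) of compact above 0.008 m or angle between compact's own z axis and vertical above 0.15 rad).
It fails at once if another loose thing is moved more than 15 mm or knocked over (distance of any of tweezer, powder_case, polish_ledge, polish_riser, cream_pot, lip_balm from where it was at the start of the episode above 0.015 m or angle between any of tweezer, powder_case, polish_ledge, polish_riser, cream_pot, lip_balm's own z axis and vertical above 0.4 rad).
It also fails if it takes over 72 s, if anything falls off the work surface, if the arm or the gripper's body presses on something with over 40 N, if the wrist force passes 120 N, or if a joint passes its speed limit or range.

### The arm

A 6-joint arm with a two-finger parallel gripper is mounted at the origin on the work surface. World frame = base frame: x ahead of the robot, y to its left, z up, the work surface at z = 0. Lengths are in m, angles in degrees, forces in N, time in s.
With the tool pointing down it reaches from about 0.3 to 0.95 m from the base axis. Payload 3.1 kg.
Tool frame: the origin (TCP) lies on the centre line of the jaws, within the pads' length; the fingertips stand 25 mm ahead of it and the grasp point (between the pads) lies 6 mm ahead of it; z points along the fingers, y is the direction in which the jaws open and shut (so a half turn about z gives the same grasp; the last joint's range is limited). The gripper opens to 85 mm and grips with 20 to 120 N. Pads are 22 mm wide; open, the fingers measure 114 mm over their backs; the gripper's body (76 mm by 85 mm) begins 54 mm behind the grasp point. The pads swing forward as they close: fully open they stand 13 mm farther back than shut.
Start: joints at [-3.994, 17.653, 93.61, -0, 68.738, -3.994], TCP at [0.625, -0, 0.219] pointing down, gripper open.
Joint ranges: [-175.34, 175.34], [-45.06, 112.39], [2.9, 150.54], [-68.45, 248.45], [3.09, 151.38], [-168.51, 168.51]. Speed limits (degrees/s): [159.86, 159.86, 180, 180, 180, 180].

### API

Orientations are given as [roll, pitch, yaw] about the fixed x, y, z axes, in that order (R = Rz(yaw) Ry(pitch) Rx(roll)).
In Python, from bench import bot, grip, read_camera, camera_info, job_done gives the robot as it stands. Calls block until the motion is done:
- bot.goto(position, orientation): joint-space move of the TCP to a pose.
- bot.move_l(position, rot=None, v=0.15): straight line of the TCP; rot=None keeps the orientation; v is the mean speed in m/s.
- bot.move_joints(angles): joint-space move.
- grip(opening, squeeze=None): finger opening in m; squeeze is the grip in N (None keeps the last); returns when the fingers have stopped.
- bot.wait(seconds).
- bot.inverse_kinematics(position, orientation): joint angles nearest the present ones, or None.
- bot.state(): the state.
- read_camera(name): name is "scene" or "side" or "wrist"; returns (picture, depth): 400x640x3 uint8, blue, green, red; 400x640 float32, m along the optical axis (not along the pixel's ray), 0 where there is no reading.
- camera_info(name): a dict with "fx", "fy", "cx", "cy" (pixels), "R" (3x3) and "t" (3): a world point X has camera coordinates R X + t. Camera axes: x right, y down, z forward; pixel columns grow to the right and rows downward; lengths in m; the calibration is good to about 2 mm. A picture is of the moment at which its call begins: read the wrist's pose just before it. camera_info takes no time and is no camera call; for the wrist camera it gives the pose at the moment of the call.
A pose or a line that the arm cannot do raises bot.MotionError and nothing moves.
- job_done(): hands the job in, once; it reports no verdict.
The state is a dict: "time_s": time; "q": joint angles; "qvel": joint speeds; "joint_efforts": joint torques, N m; "eef_pos": TCP position; "orientation": TCP orientation; "wrist_force": force on the tool from outside, world axes, zero at the start; "torque": the same for the moment, N m; "opening": finger opening in m.
Only numpy, scipy, OpenCV 4.12 (cv2) and the standard library are available. Lean on these libraries where they do the work, as an engineer would, in place of code of your own. Each camera call takes 0.05 s, during which the arm holds its last target.

## Working session

There is one attempt and no reset: what is moved stays moved. The work goes in short steps, each a Python script; the robot and the scene stay as the last script left them, time stands still between calls to the robot, and variables do not carry over. Pictures are saved under pics/ and viewed, and the job is handed in when it is done.

```bash
ls; mkdir -p pics; python3 - <<'E'
from bench import bot, read_camera, camera_info
import cv2,numpy as np
for n in ("scene","side","wrist"):
    p,d=read_camera(n); cv2.imwrite(f"pics/{n}0.png",p); np.save(f"pics/{n}0d.npy",d)
    c=camera_info(n); print(n,c["fx"],c["cx"],c["cy"],np.round(np.array(c["R"]),3).tolist(),np.round(c["t"],3)); print("cam pos",-np.array(c["R"]).T@np.array(c["t"]))
print(bot.state())
E
```

```text
pics
scene 408.7695670264017 320.74051765901197 200.7619529860548 [[0.795, 0.606, -0.012], [0.502, -0.67, -0.546], [-0.339, 0.428, -0.837]] [-0.457 -0.236  0.959]
cam pos [ 0.80744061 -0.29246874  0.66864193]
side 366.3958999439289 316.67756310405053 197.2722183911733 [[-0.818, -0.576, 0.02], [-0.311, 0.413, -0.856], [0.485, -0.706, -0.516]] [0.466 0.213 0.472]
cam pos [0.21872626 0.51317488 0.4169694 ]
wrist 295.420481899279 321.4789432184339 201.97685674595587 [[1.0, -0.0, -0.002], [0.0, -0.961, 0.275], [-0.002, -0.275, -0.961]] [-0.624 -0.036  0.379]
cam pos [0.62437622 0.06945489 0.37264343]
{'time_s': 0.15, 'q': array([-3.99406328e+00,  1.76943468e+01,  9.36699398e+01, -4.19251263e-04,
        6.87369789e+01, -3.99456392e+00]), 'qvel': array([ 0.00940901, -0.10515158, -0.26436354, -0.04001202,  0.01759196,
       -0.04289587]), 'joint_efforts': array([-7.71605373e-04, -4.15801048e+01, -2.77146006e+01, -1.83032253e-04,
        6.02632252e-03, -2.39092765e-05]), 'eef_pos': array([6.24359804e-01, 9.17299360e-06, 2.18120267e-01]), 'orientation': array([-1.79898953e+02, -6.66484761e-03,  9.00006472e+01]), 'wrist_force': array([-0.60207739, -0.20134331, -0.59590112]), 'torque': array([-0.00898194, -0.01117932,  0.03314707]), 'opening': 0.08560369143676352}
```

View pics/scene0.png

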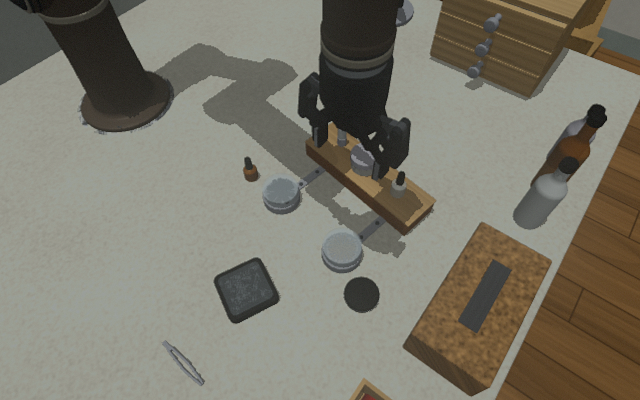

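View pics/side0.png

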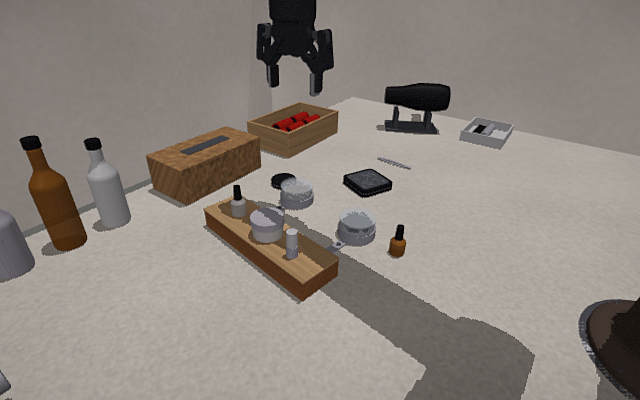

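View pics/wrist0.png

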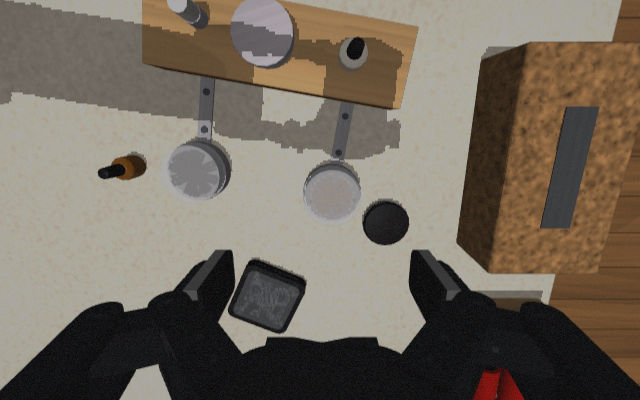

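The scene camera shows the compact at about (247,290), the jars at (282,193) and (343,251), the riser behind them, the tweezer at (183,362) and the powder case at (361,294). The wrist camera has a clear view of all of these. I'll measure next with masks on the wrist and scene images.

```bash
cat > h.py <<'E'
import cv2,numpy as np
from bench import bot, grip, read_camera, camera_info
def ray(ci,uv,z):
    R=np.array(ci["R"]);t=np.array(ci["t"]);uv=np.atleast_2d(uv).astype(float)
    d=np.c_[(uv[:,0]-ci["cx"])/ci["fx"],(uv[:,1]-ci["cy"])/ci["fy"],np.ones(len(uv))]@R
    o=-R.T@t
    return o+d*((z-o[2])/d[:,2])[:,None]
def cloud(ci,dep):
    v,u=np.mgrid[0:400,0:640]
    pc=np.stack([(u-ci["cx"])/ci["fx"]*dep,(v-ci["cy"])/ci["fy"]*dep,dep],-1)
    return (pc-np.array(ci["t"]))@np.array(ci["R"])
def proj(ci,X):
    p=np.atleast_2d(X)@np.array(ci["R"]).T+np.array(ci["t"])
    return np.c_[p[:,0]/p[:,2]*ci["fx"]+ci["cx"],p[:,1]/p[:,2]*ci["fy"]+ci["cy"]]
E
python3 - <<'E'
from h import *
for n in ("scene","wrist","side"):
    ci=camera_info(n);p=cv2.imread(f"pics/{n}0.png");d=np.load(f"pics/{n}0d.npy")
    W=cloud(ci,d);z=W[...,2];hsv=cv2.cvtColor(p,cv2.COLOR_BGR2HSV)
    print(n,"table z median",np.median(z[(d>0)&(abs(z)<0.02)]))
    ok=(d>0)&(W[...,0]>0.3)&(W[...,0]<0.8)&(abs(W[...,1])<.3)
    for lo,hi,nm in((.010,.026,"18mm"),(.034,.048,"42mm")):
        m=(ok&(z>lo)&(z<hi)).astype(np.uint8)
        k,l,s,c=cv2.connectedComponentsWithStats(m,connectivity=4)
        for i in range(1,k):
            if s[i,4]>60:
                P=W[l==i]; r=cv2.minAreaRect(P[:,:2].astype(np.float32)*1000)
                print(nm,c[i].round(),s[i,4],P.mean(0).round(4),"rect",np.round(r[0]),np.round(r[1]),round(r[2],1),"hsv",np.median(hsv[l==i],0))
E
```

```text
scene table z median 0.00019442352324525677
18mm [364. 194.] 591 [0.5987 0.1025 0.018 ] rect [584. 103.] [279.  75.] 6.4 hsv [ 14. 104.  63.]
18mm [251. 175.] 73 [0.3958 0.0064 0.0186] rect [395.   9.] [27. 14.] 65.6 hsv [16. 87. 71.]
18mm [283. 204.] 234 [ 0.4911 -0.0094  0.0184] rect [483.  -3.] [71. 43.] 48.0 hsv [96. 11. 87.]
18mm [340. 263.] 236 [ 0.6491 -0.0425  0.0187] rect [645. -36.] [70. 38.] 33.8 hsv [98. 12. 93.]
18mm [245. 289.] 2662 [ 0.5484 -0.1745  0.0178] rect [ 546. -173.] [88. 90.] 65.3 hsv [83. 16. 73.]
18mm [361. 294.] 964 [ 0.7075 -0.0643  0.0152] rect [707. -64.] [58. 58.] 76.8 hsv [38. 19. 52.]
42mm [374. 180.] 3379 [0.6013 0.1282 0.0401] rect [579. 141.] [ 84. 275.] 80.7 hsv [ 18. 104.  96.]
42mm [280. 188.] 890 [0.4741 0.005  0.0417] rect [472.   6.] [67. 69.] 39.0 hsv [ 93.  19. 123.]
42mm [342. 245.] 1155 [ 0.6368 -0.0226  0.0419] rect [636. -21.] [68. 68.] 85.6 hsv [ 84.  12. 136.]
wrist table z median -0.0001039716061812925
18mm [215. 162.] 441 [0.4965 0.0179 0.0187] rect [490.  15.] [34. 71.] 23.4 hsv [130.   9.  79.]
18mm [134. 165.] 213 [0.3977 0.0142
[... 1198 characters left out ...]
98.]
18mm [273. 263.] 939 [0.5354 0.1791 0.0182] rect [575. 180.] [280.  76.] 6.8 hsv [ 13. 169.  79.]
18mm [356. 234.] 319 [0.4617 0.0312 0.0181] rect [467.  23.] [71. 43.] 25.8 hsv [128.  16.  97.]
18mm [396. 248.] 125 [0.3857 0.0227 0.0183] rect [386.  20.] [27. 14.] 19.4 hsv [ 14. 189.  78.]
42mm [300. 138.] 152 [ 0.7878 -0.229   0.0412] rect [ 787. -237.] [122.  13.] 85.0 hsv [ 15.  116.5 100. ]
42mm [296. 186.] 465 [ 0.6331 -0.0141  0.0406] rect [635. -18.] [67. 66.] 67.2 hsv [109.   7. 151.]
42mm [275. 243.] 3510 [0.5499 0.1572 0.0394] rect [580. 143.] [ 82. 275.] 80.6 hsv [ 16. 110. 124.]
42mm [357. 218.] 679 [0.4712 0.0134 0.0407] rect [473.   9.] [67. 67.] 54.3 hsv [109.  15. 139.]
```

The three views agree to within about 2 mm:
- **Gap:** middle at about (0.554, -0.007), with organiser yaw of about 80.5°.
- **Compact:** about (0.546, -0.173), which is x -165, y -19.5 mm in the organiser frame, turned about -15°.

My plan is to push the compact sideways with two fingertips lined up along organiser x, which squares and centres it. Then I'll push it straight forward.

```bash
cat >> h.py <<'E'
G=np.array([.554,-.007]);TH=np.radians(80.5)
ex=np.array([np.cos(TH),np.sin(TH)]);ey=np.array([-ex[1],ex[0]])
def o2w(x,y,z): return np.r_[G+ex*x/1000+ey*y/1000,z/1000]
def w2o(p): p=np.asarray(p)[...,:2]-G; return np.stack([p@ex,p@ey],-1)*1000
def comp(n,tag):
    ci=camera_info(n);p,d=read_camera(n);cv2.imwrite(f"pics/{n}_{tag}.png",p)
    W=cloud(ci,d);z=W[...,2];hsv=cv2.cvtColor(p,cv2.COLOR_BGR2HSV)
    o=w2o(W)
    m=((d>0)&(z>.010)&(z<.024)&(abs(o[...,1])<75)&(o[...,0]<105)&(o[...,0]>-240)&(hsv[...,2]<125)).astype(np.uint8)
    k,l,s,c=cv2.connectedComponentsWithStats(m,connectivity=4)
    i=1+np.argmax(s[1:,4]);P=o[l==i];r=cv2.minAreaRect(P.astype(np.float32))
    print(n,tag,"org xy",np.round(r[0],1),"size",np.round(r[1],1),"ang",round(r[2],1),"n",s[i,4])
E
python3 - <<'E'
from h import *
ci=camera_info("scene"); print("tweezer ends org",w2o(ray(ci,[[166,344],[201,382]],.003)))
for yaw in(170.5,-9.5):
    print(yaw,bot.inverse_kinematics(o2w(-162,-105,120),[180,0,yaw]))
print(bot.inverse_kinematics(o2w(-240,0,30),[180,0,80.5]),bot.inverse_kinematics(o2w(10,0,30),[180,0,80.5]))
E
```

```text
tweezer ends org [[-312.5304462    -3.17798697]
 [-303.6771576   -88.43663021]]
170.5 [ -20.06564306   26.88662044   93.08359039    0.           60.02978917
 -100.56564306]
-9.5 [-2.00656431e+01  2.68866204e+01  9.30835904e+01 -2.54444375e-14
  6.00297892e+01  7.94343569e+01]
[-2.97337833e+01  2.58791467e+01  1.07543190e+02 -2.54444375e-14
  4.65776638e+01 -2.02337833e+01] [-4.19482773e+00  2.47037305e+01  1.09400270e+02 -2.54444375e-14
  4.58959993e+01  5.30517227e+00]
```

```bash
python3 - <<'E'
from h import *
grip(0.035)
bot.goto(o2w(-162,-105,120),[180,0,170.5])
bot.move_l(o2w(-162,-105,30),v=0.1)
print(bot.state()["eef_pos"],bot.state()["opening"],bot.state()["wrist_force"])
bot.move_l(o2w(-162,-75,30),v=0.04)
p,_=read_camera("wrist");cv2.imwrite("pics/w1.png",p);comp("scene","a");print(bot.state()["wrist_force"])
bot.move_l(o2w(-162,-62,30),v=0.03)
comp("scene","b");print(bot.state()["wrist_force"],bot.state()["time_s"])
E
```

```text
[ 0.63162637 -0.18440546  0.03081524] 0.034616456704787836 [-1.07812736 -0.2315539   0.63865505]
scene a org xy [-193.8    9.7] size [45.6 17.8] ang 77.6 n 236
[-0.5190474   0.10858227  0.07279614]
scene b org xy [-172.3  -47.8] size [34.3 87.1] ang 78.8 n 573
[ 0.58069228 -0.33895476 -0.17605674] 4.8667
```

View pics/scene_b.png

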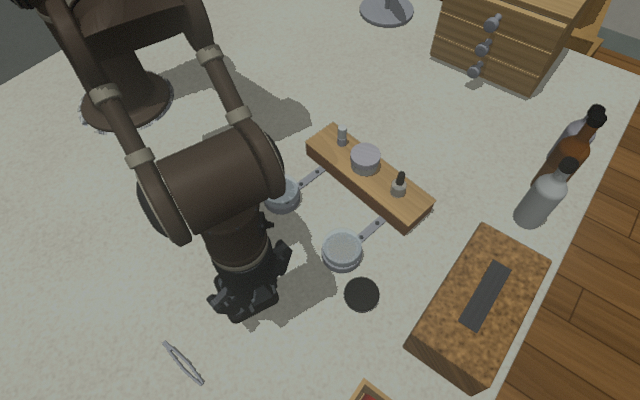

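View pics/w1.png

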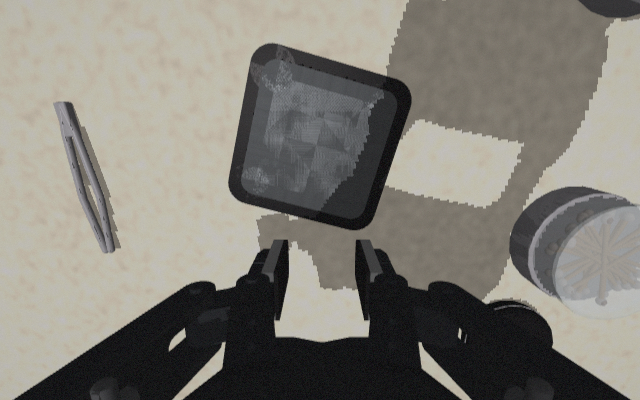

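The arm hides the compact from the scene camera, and the "scene" numbers here picked up the gripper, so I'll discard them. The wrist view at (320,135) shows the whole compact, still untouched, with the finger pads at (280,270) and (365,270). From here I'll measure with the wrist camera and leave the fingers out of the mask.

```bash
cat >> h.py <<'E'
def compw(tag,axis,m=12):
    e=w2o(bot.state()["eef_pos"]);ci=camera_info("wrist");p,d=read_camera("wrist");cv2.imwrite(f"pics/w_{tag}.png",p)
    W=cloud(ci,d);z=W[...,2];o=w2o(W)
    k=((d>0)&(z>.011)&(z<.026)&(o[...,axis]>e[axis]+m)&(abs(o[...,1])<90)&(o[...,0]<107))
    if axis==0: k&=(abs(o[...,1])<46)
    k=k.astype(np.uint8)
    n,l,s,c=cv2.connectedComponentsWithStats(k,connectivity=4)
    i=1+np.argmax(s[1:,4]);P=o[l==i];r=cv2.minAreaRect(P.astype(np.float32))
    print(tag,"tcp",e.round(1),"org xy",np.round(r[0],1),"size",np.round(r[1],1),"ang",round(r[2],1),"n",s[i,4],"min",P.min(0).round(1),"max",P.max(0).round(1),"f",bot.state()["wrist_force"].round(1))
    g=(d>0)&(z>.030)&(z<.075)&(d<.2); 
    return W,d
E
python3 - <<'E'
from h import *
W,d=compw("c",1)
e=bot.state()["eef_pos"]
# gripper shape: lateral (org x) extents vs height, near gripper
o=w2o(W)-w2o(e)
for lo in range(0,110,10):
    k=(d>0)&(W[...,2]>lo/1e3)&(W[...,2]<lo/1e3+.01)&(o[...,1]<11)&(o[...,1]>-60)&(abs(o[...,0])<110)
    if lo>30 and k.any(): print(lo,k.sum(),"x",o[k][:,0].min().round(),o[k][:,0].max().round(),"y",o[k][:,1].min().round(),o[k][:,1].max().round())
    elif k.any():
        k&=abs(o[...,0])<45; print(lo,k.sum(),"x",o[k][:,0].min().round(),o[k][:,0].max().round(),"y max",o[k][:,1].max().round())
bot.move_l(o2w(-162,-56,30),v=0.03)
compw("d",1)
E
```

```text
c tcp [-162.   -62.1] org xy [-165.1  -18.4] size [85.8 88.5] ang 75.0 n 20765 min [-216.6  -50.1] max [-114.2   31.4] f [ 0.2 -0.2  0.6]
0 1502 x -45.0 45.0 y max 11.0
10 2226 x -45.0 33.0 y max 11.0
40 143 x -29.0 29.0 y -11.0 11.0
50 422 x -31.0 31.0 y -11.0 11.0
60 529 x -31.0 31.0 y -11.0 11.0
70 547 x -31.0 31.0 y -11.0 11.0
80 850 x -40.0 40.0 y -10.0 11.0
90 3590 x -52.0 52.0 y -13.0 11.0
100 2591 x -53.0 52.0 y -12.0 11.0
d tcp [-162.   -55.6] org xy [-164.5  -15.7] size [80.3 88.5] ang 75.2 n 18686 min [-216.6  -43.6] max [-114.4   31.4] f [-0.2 -0.5 -0.3]
```

View pics/w_d.png

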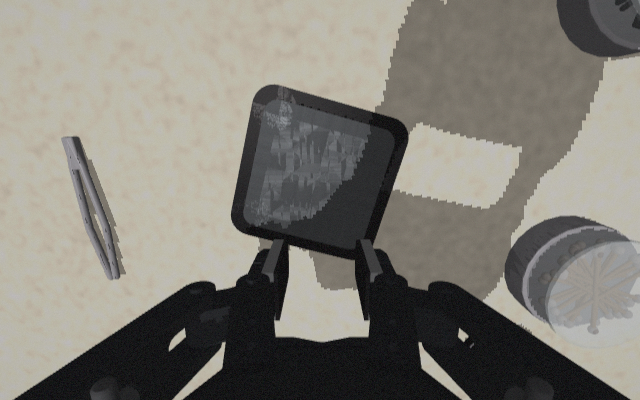

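The compact hasn't moved (its far edge is still at y 31.4 mm), although the fingers should be touching it. The tips may be passing over the top, so I'll check the tip height before going further.

```bash
python3 - <<'E'
from h import *
e=bot.state()["eef_pos"];print(e,bot.state()["orientation"])
ci=camera_info("wrist");p,d=read_camera("wrist");W=cloud(ci,d);o=w2o(W)-w2o(e)
for r in range(232,330,8):
    print(r,[(u,o[r,u].round().tolist(),round(float(W[r,u,2])*1000)) for u in(270,278,284,360,368,374)])
p,d=read_camera("side");cv2.imwrite("pics/side_t.png",cv2.resize(p[110:260,260:480],(800,545)))
E
```

```text
[ 0.58237867 -0.17598037  0.02998542] [ 1.79999147e+02 -2.36082322e-03  1.70500118e+02]
232 [(270, [-32.0, 3.0], 18), (278, [-27.0, 3.0], 17), (284, [-23.0, 3.0], 18), (360, [23.0, 3.0], 16), (368, [28.0, 3.0], 17), (374, [31.0, 3.0], 17)]
240 [(270, [-35.0, -10.0], -1), (278, [-22.0, 11.0], 48), (284, [-19.0, 11.0], 48), (360, [19.0, 11.0], 48), (368, [23.0, 12.0], 50), (374, [35.0, -10.0], 0)]
248 [(270, [-24.0, 11.0], 58), (278, [-21.0, 12.0], 58), (284, [-18.0, 11.0], 58), (360, [17.0, 12.0], 59), (368, [21.0, 11.0], 57), (374, [26.0, 7.0], 49)]
256 [(270, [-23.0, 12.0], 67), (278, [-19.0, 11.0], 67), (284, [-18.0, 8.0], 59), (360, [17.0, 10.0], 63), (368, [20.0, 12.0], 67), (374, [23.0, 12.0], 67)]
264 [(270, [-22.0, 11.0], 73), (278, [-18.0, 11.0], 73), (284, [-18.0, 4.0], 59), (360, [17.0, 5.0], 62), (368, [19.0, 12.0], 74), (374, [22.0, 11.0], 73)]
272 [(270, [-21.0, 11.0], 80), (278, [-18.0, 10.0], 78), (284, [-18.0, 0.0], 61), (360, [17.0, 2.0], 63), (368, [18.0, 12.0], 80), (374, [20.0, 11.0], 80)]
280 [(270, [-21.0, 8.0], 80), (278, [-18.0, 7.0], 79), (284, [-18.0, -3.0],
[... 341 characters left out ...]
), (368, [18.0, 1.0], 81), (374, [17.0, 12.0], 98)]
304 [(270, [-15.0, 17.0], 109), (278, [-18.0, -4.0], 80), (284, [-27.0, -60.0], 0), (360, [28.0, -60.0], -1), (368, [19.0, -3.0], 80), (374, [15.0, 17.0], 110)]
312 [(270, [-15.0, 17.0], 113), (278, [-18.0, -7.0], 80), (284, [-28.0, -66.0], 0), (360, [28.0, -67.0], -1), (368, [19.0, -7.0], 80), (374, [14.0, 18.0], 114)]
320 [(270, [-14.0, 17.0], 116), (278, [-32.0, -73.0], 0), (284, [-28.0, -74.0], -1), (360, [28.0, -73.0], -1), (368, [34.0, -73.0], -1), (374, [14.0, 17.0], 117)]
328 [(270, [-14.0, 18.0], 120), (278, [-33.0, -81.0], -1), (284, [-28.0, -80.0], -1), (360, [28.0, -80.0], -1), (368, [34.0, -80.0], -1), (374, [13.0, 17.0], 119)]
```

View pics/side_t.png

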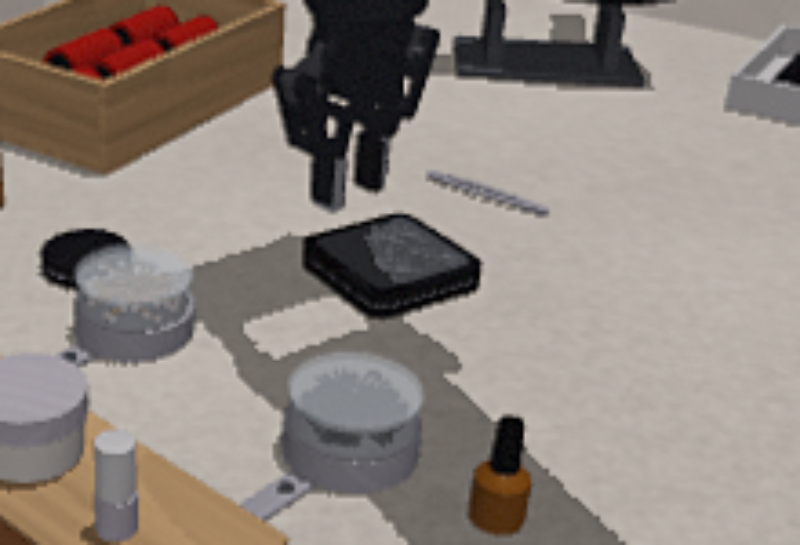

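```bash
python3 - <<'E'
from h import *
e=bot.state()["eef_pos"]
ci=camera_info("side");p,d=read_camera("side");W=cloud(ci,d);o=w2o(W)-w2o(e)
k=(d>0)&(abs(o[...,0])<50)&(abs(o[...,1])<25)&(W[...,2]>.021)&(W[...,2]<.2)
v,u=np.nonzero(k);print("lowest gripper pts:")
for i in np.argsort(W[k][:,2])[:12]: print(u[i],v[i],o[k][i].round(),(W[k][i,2]*1000).round(1))
print("tips if z=5 would be at px",proj(ci,o2w(*(w2o(e)+[-18,11]),5)),"TCP px",proj(ci,e))
ci=camera_info("scene");p,d=read_camera("scene");W=cloud(ci,d);o=w2o(W)-w2o(e)
k=(d>0)&(abs(o[...,0])<50)&(abs(o[...,1])<20)&(W[...,2]>.021)&(W[...,2]<.2)
print("scene min z",np.sort(W[k][:,2])[:8])
E
```

```text
lowest gripper pts:
358 161 [-18.  -8.] 42.5
346 166 [ 24. -10.] 42.6
361 162 [-18.   1.] 42.9
360 162 [-16.  -1.] 43.0
348 167 [26. -3.] 43.2
350 168 [26.  4.] 43.4
357 160 [-17. -11.] 44.4
351 168 [27.  7.] 44.6
364 162 [-20.   8.] 44.7
347 166 [26. -6.] 44.8
352 168 [25.  9.] 44.9
349 167 [27.  1.] 45.1
tips if z=5 would be at px [[363.10607863 177.64002917]] TCP px [[355.56455027 169.10316557]]
scene min z [0.02121817 0.02151993 0.04355776 0.04461175 0.04557021 0.04639918
 0.04640849 0.04702465]
```

Both cameras put the fingertips at z of about 42 mm while the reported TCP is at 30 mm. By the data sheet the tips should be near 5–9 mm, so the tool is about 35 mm shorter along z than stated. Sideways, the pads are at ±11 mm as documented. I'll trust the cameras, back off, and descend in small steps while watching the force and the measured tip height.

```bash
cat >> h.py <<'E'
def tipz():
    e=bot.state()["eef_pos"];out=[]
    for n in("side","scene"):
        ci=camera_info(n);p,d=read_camera(n);W=cloud(ci,d);o=w2o(W)-w2o(e)
        yaw=np.radians(bot.state()["orientation"][2])-TH
        a=o@np.array([np.cos(yaw),np.sin(yaw)]);b=o@np.array([-np.sin(yaw),np.cos(yaw)])
        k=(d>0)&(abs(a)<15)&(abs(b)<35)&(W[...,2]>.003)&(W[...,2]<.2)
        out.append((W[k][:,2]*1000).round(1)); out[-1]=np.sort(out[-1])[:4].tolist()
    return out
E
python3 - <<'E'
from h import *
bot.move_l(o2w(-162,-98,30),v=0.1)
f0=bot.state()["wrist_force"]
for z in(20,10,4,0,-3):
    bot.move_l(o2w(-162,-98,z),v=0.04); s=bot.state()
    print(z,s["eef_pos"][2].round(4),(s["wrist_force"]-f0).round(1),tipz())
    if abs(s["wrist_force"]-f0)[2]>5: print("contact");break
print(s["time_s"])
E
```

```text
20 0.0193 [ 1.2 -0.1  1. ] [[31.4, 31.6, 31.8, 31.9], [3.0, 3.0, 3.0, 3.3]]
10 0.0094 [1.7 0.  1. ] [[21.5, 22.1, 22.6, 22.8], [3.0, 3.4, 3.6, 24.6]]
4 0.0035 [ 1.2  0.6 -0.3] [[15.2, 16.0, 16.4, 16.7], [3.0, 3.2, 19.4, 19.9]]
0 -0.0004 [ 1.7  0.  -0.3] [[10.6, 11.3, 11.6, 12.7], [3.7, 4.0, 11.6, 14.9]]
-3 -0.0033 [1.3 0.9 0.5] [[9.0, 9.5, 9.6, 9.8], [3.1, 3.1, 3.2, 3.6]]
8.0833
```

The cameras track consistently: tip z is about TCP z + 12 mm, with no contact so far. I'll go 3 mm lower, so the tips are at about 6 mm, and redo the sideways push.

```bash
python3 - <<'E'
from h import *
bot.move_l(o2w(-162,-98,-6),v=0.03); print(bot.state()["wrist_force"].round(1),tipz()[0])
for y in(-75,-66,-60):
    bot.move_l(o2w(-162,y,-6),v=0.03); compw(f"l{-y}",1)
E
```

```text
[-0.3  0.7 -0.1] [6.2, 6.4, 6.5, 6.7]
l75 tcp [-162.1  -75. ] org xy [-167.6  -12.7] size [88.6 88.8] ang 77.3 n 41700 min [-218.1  -62.9] max [-117.1   37.6] f [-0.2 -0.3 -0.6]
l66 tcp [-162.   -65.5] org xy [-169.9   -4.9] size [88.7 88.8] ang 80.5 n 41308 min [-218.9  -53.4] max [-121.2   44.1] f [-0.   0.9  0.8]
l60 tcp [-162.   -59.5] org xy [-171.5   -0. ] size [88.7 88.7] ang 82.8 n 41016 min [-219.5  -47.5] max [-123.6   48. ] f [ 0.1 -0.3  0.6]
```

View pics/w_l60.png

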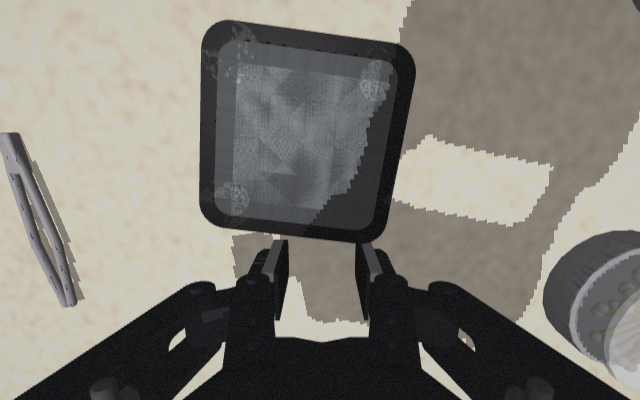

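The compact is now centred (y ≈ 0) with -7° of turn left. The aligned two-finger forward push will take that out, because its trailing right corner gets touched first. Now I'll go round behind it.

```bash
python3 - <<'E'
from h import *
bot.move_l(o2w(-162,-85,-6),v=0.1)
bot.move_l(o2w(-162,-95,70),v=0.15)
bot.goto(o2w(-247,0,70),[180,0,80.5])
bot.move_l(o2w(-247,0,0),v=0.1); bot.move_l(o2w(-247,0,-6),v=0.03)
compw("p0",0); print(tipz()[0],bot.state()["time_s"])
for x in(-220,-205,-190):
    bot.move_l(o2w(x,0,-6),v=0.04); compw(f"p{-x}",0)
E
```

```text
p0 tcp [-2.47e+02  1.00e-01] org xy [-172.4   -0. ] size [88.8 86.6] ang 83.4 n 41512 min [-219.1  -46. ] max [-133.3   46. ] f [ 0.1 -0.6  0.4]
[5.3, 7.2, 7.7, 7.9] 14.0667
p220 tcp [-2.199e+02  1.000e-01] org xy [-162.4    2.3] size [88.6 88.6] ang 86.6 n 40271 min [-207.8  -43.7] max [-116.4   46. ] f [-0.  -0.9 -0.9]
p205 tcp [-2.046e+02  1.000e-01] org xy [-148.8    3.6] size [84.8 87.4] ang 90.0 n 38534 min [-192.6  -38.8] max [-105.1   46. ] f [ 1.1 -0.1 -0.2]
p190 tcp [-1.896e+02  1.000e-01] org xy [-133.8    3.5] size [85.1 87.6] ang 90.0 n 38495 min [-177.6  -39.1] max [-90.  46.] f [ 0.5 -0.3  0.7]
```

View pics/w_p190.png

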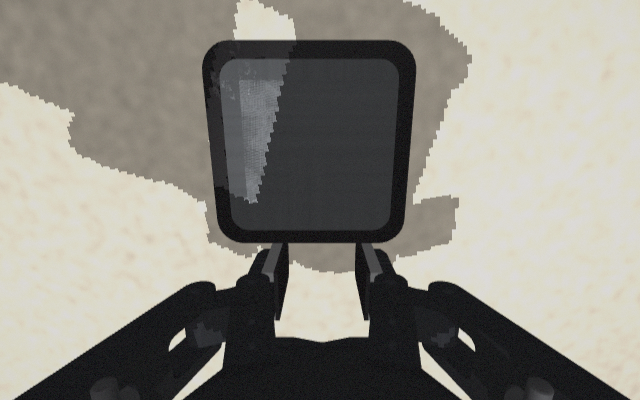

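The view shows the compact square against both fingertips. My mask clips at y = 46, so from its -y edge (-39.1) the centre is really at about y = +5. The clearance is only ±3 mm, so I'll ease it over with a shallow diagonal push, then check it against the jars.

```bash
sed -i 's/if axis==0: k&=(abs(o\[...,1\])<46)/if axis==0: k\&=(abs(o[...,1])<np.where(o[...,0]<-38,65,46))/' h.py; cat >> h.py <<'E'
def lids(tag):
    for n in("wrist","side","scene"):
        ci=camera_info(n);p,d=read_camera(n);W=cloud(ci,d);o=w2o(W);z=W[...,2];out=[]
        if n=="wrist": cv2.imwrite(f"pics/wl_{tag}.png",p)
        for s in(1,-1):
            k=(d>0)&(z>.036)&(z<.047)&(np.hypot(o[...,0],o[...,1]-83*s)<42)
            if k.sum()>50:
                (c,r)=cv2.minEnclosingCircle(o[k].astype(np.float32));out.append((np.round(c,1).tolist(),round(r,1),int(k.sum())))
        print("lids",n,out)
E
python3 - <<'E'
from h import *
compw("q0",0)
bot.move_l(o2w(-140,-5,-6),v=0.04); compw("q1",0);lids("q1"); print(bot.state()["time_s"])
E
```

```text
q0 tcp [-1.898e+02  1.000e-01] org xy [-133.8    5.6] size [88.9 88. ] ang 89.8 n 40102 min [-177.8  -38.9] max [-89.8  50. ] f [-0.8  0.1  0.3]
q1 tcp [-140.1   -5. ] org xy [-84.3   0.8] size [88.8 87.6] ang 90.0 n 39878 min [-128.1  -43.6] max [-40.5  45.2] f [ 0.7 -0.2  1. ]
lids wrist [([-33.4, 82.2], 7.6, 115), ([-33.4, -82.6], 8.9, 176)]
lids side [([2.0, 82.4], 34.7, 661), ([2.8, -84.3], 35.6, 446)]
lids scene [([-0.2, 82.7], 34.7, 888), ([-0.5, -82.6], 35.2, 1151)]
17.75
```

View pics/w_q1.png

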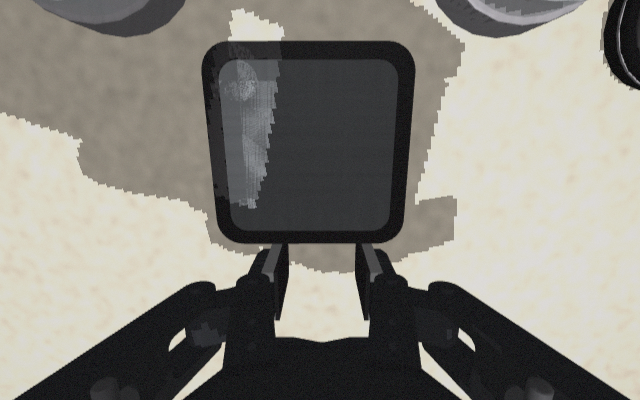

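The diagonal push stuck as intended: y = 0.8 mm, and the lids put the gap middle within ±0.5 mm of y = 0. I'll shift about 1 mm more and continue into the gap, checking the force at each step.

```bash
python3 - <<'E'
from h import *
bot.move_l(o2w(-122,-6,-6),v=0.04); compw("r1",0);lids("r1")
for x in(-105,-90,-75,-55):
    bot.move_l(o2w(x,-6,-6),v=0.04); compw(f"r{-x}",0)
    if np.linalg.norm(bot.state()["wrist_force"])>8: print("force");break
E
```

```text
r1 tcp [-121.6   -6. ] org xy [-65.6  -0. ] size [89.1 87.9] ang 89.9 n 40073 min [-109.6  -44.7] max [-21.7  44.5] f [ 0.8 -0.5 -0.5]
lids wrist [([-21.8, 76.8], 25.9, 7601), ([-18.5, -80.8], 29.1, 8814)]
lids side [([2.0, 83.1], 35.2, 662), ([2.5, -83.2], 34.9, 447)]
lids scene [([0.2, 82.7], 34.8, 788), ([0.1, -83.1], 34.9, 1155)]
r105 tcp [-104.6   -6. ] org xy [-48.6  -0.1] size [88.  88.7] ang 0.0 n 40082 min [-92.6 -44.4] max [-4.6 44.3] f [ 1.3  0.7 -0.3]
r90 tcp [-89.6  -6. ] org xy [-33.8   0. ] size [88.9 87.8] ang 89.7 n 39930 min [-77.6 -44.6] max [10.2 44.5] f [-0.1 -1.2 -0.1]
r75 tcp [-74.6  -6. ] org xy [-18.7   0.1] size [88.  88.9] ang 0.1 n 40093 min [-62.6 -44.4] max [25.4 44.6] f [-0.4 -0.3  1.4]
r55 tcp [-54.7  -6. ] org xy [1.3 0.2] size [87.9 88.8] ang 0.0 n 40068 min [-42.7 -44.2] max [45.3 44.5] f [0.3 0.4 0.3]
```

```bash
ls -t pics | head -1
```

```text
w_r55.png
```

View pics/w_r55.png

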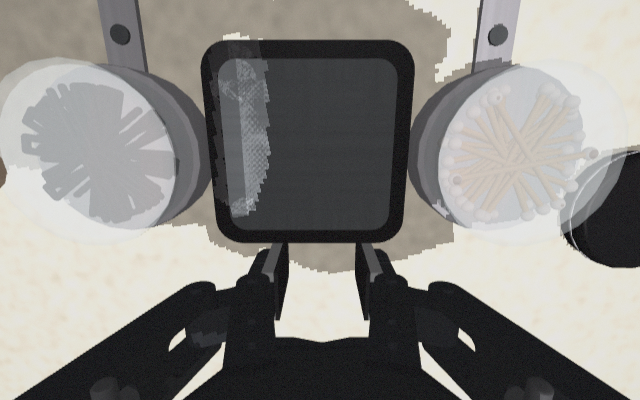

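The compact is in the gap at x 1.3, y 0.2 mm, squared, with no ring contact. The jars are at (100,145) and (520,155) on either side. I'll push on to just short of the riser, then creep in with a force stop.

```bash
python3 - <<'E'
from h import *
for x in(-35,-15,2):
    bot.move_l(o2w(x,-6,-6),v=0.04); compw(f"s{x}",0)
    if np.linalg.norm(bot.state()["wrist_force"])>10: print("force");raise SystemExit
f0=np.mean([(bot.wait(.05),bot.state()["wrist_force"][:2])[1] for _ in range(5)],0)@ex
for x in np.arange(3,13.1,1):
    bot.move_l(o2w(x,-6,-6),v=0.02)
    f=np.mean([(bot.wait(.04),bot.state()["wrist_force"][:2])[1] for _ in range(4)],0)@ex-f0
    print(x,w2o(bot.state()["eef_pos"]).round(1),round(f,1))
    if f<-5: break
compw("end",0);print(bot.state()["time_s"])
E
```

```text
s-35 tcp [-34.7  -5.9] org xy [21.3  0.2] size [87.9 88.7] ang 0.0 n 40079 min [-22.7 -44.2] max [65.2 44.5] f [0.  0.4 0.7]
s-15 tcp [-14.7  -6. ] org xy [41.3  0.3] size [89.1 87.9] ang 90.0 n 40074 min [ -2.7 -44.2] max [85.2 44.8] f [ 0.3 -0.4 -0.1]
s2 tcp [ 2.4 -6. ] org xy [58.3  0.2] size [88.  88.8] ang 0.2 n 40062 min [ 14.4 -44.1] max [102.4  44.7] f [-0.5 -0.9  0.3]
3.0 [ 3. -6.] 0.9
4.0 [ 4. -6.] -0.0
5.0 [ 5. -6.] 0.0
6.0 [ 6.1 -6. ] 0.2
7.0 [ 7.1 -6. ] 0.1
8.0 [ 8.1 -6. ] 0.2
9.0 [ 9.1 -6. ] 0.5
10.0 [10.1 -6. ] 0.2
11.0 [11.  -5.9] -0.4
12.0 [11. -6.] -4.4
13.0 [11.1 -5.9] -7.6
end tcp [11.1 -5.9] org xy [65.1  0.3] size [88.7 83.9] ang 90.0 n 38173 min [ 23.1 -44. ] max [107.   44.7] f [-1.9 -7.8  1.4]
27.9333
```

View pics/w_end.png

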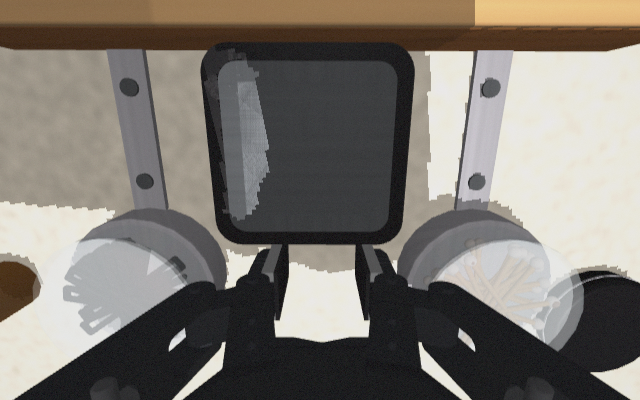

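The force stop found the riser: the TCP stalled at 11.0 mm with the push building to 7.6 N, and the view shows the compact's front edge along the riser at row 45. I'll retreat straight back, lift, and check from all cameras.

```bash
python3 - <<'E'
from h import *
bot.move_l(o2w(8,-6,-6),v=0.03)
bot.move_l(o2w(-110,-6,-6),v=0.12)
bot.move_l(o2w(-150,-6,150),v=0.2)
for n in("wrist","scene","side"):
    ci=camera_info(n);p,d=read_camera(n);cv2.imwrite(f"pics/{n}_f.png",p);W=cloud(ci,d);z=W[...,2];o=w2o(W);ok=(d>0)
    def rp(nm,k,mn=40):
        if k.sum()<mn: print(n,nm,"hidden");return
        r=cv2.minAreaRect(o[k].astype(np.float32));print(n,nm,np.round(r[0],1),np.round(r[1],1),round(r[2],1),"z",np.median(z[k]).round(4),k.sum())
    rp("compact",ok&(z>.013)&(z<.024)&(abs(o[...,1])<47)&(o[...,0]>5)&(o[...,0]<108))
    rp("riser",ok&(z>.036)&(z<.044)&(abs(o[...,1])<150)&(o[...,0]>95)&(o[...,0]<210))
    rp("powder",ok&(z>.012)&(z<.02)&(np.hypot(*(w2o(W)-w2o([.707,-.063])).transpose(2,0,1))<45))
    rp("polishL",ok&(z>.012)&(z<.06)&(np.hypot(*(w2o(W)-w2o([.393,.013])).transpose(2,0,1))<32))
    rp("tweezer",ok&(z>.003)&(z<.012)&(o[...,0]<-280)&(o[...,0]>-340)&(abs(o[...,1]+45)<70))
print(bot.state()["time_s"])
E
```

```text
wrist compact hidden
wrist riser hidden
wrist powder [ -29.6 -159. ] [58.6 57.8] 39.7 z 0.0148 3638
wrist polishL [-10.1 165.1] [24.1 27.8] 66.4 z 0.0295 1608
wrist tweezer [-309.   -28.4] [15. 64.] 2.4 z 0.0055 375
scene compact [64.7  0.6] [86.5 89.7] 0.1 z 0.0179 1797
scene riser [1.501e+02 1.000e-01] [275.5  83.1] 89.7 z 0.0401 3710
scene powder [ -30.1 -160.1] [57.2 56.8] 45.3 z 0.0154 939
scene polishL [-10.2 165.4] [23.1 26.9] 58.9 z 0.0288 227
scene tweezer [-308.9  -36.7] [ 49.9 109.9] 7.1 z 0.0057 383
side compact [57.6 -1.3] [69.1 90.5] 0.5 z 0.0172 922
side riser [152.2  -1.2] [ 82.3 274.7] 0.2 z 0.0393 3326
side powder [ -25.9 -167.6] [56.7 40.6] 6.3 z 0.0145 169
side polishL [ -4.7 167.9] [24.1 27.3] 30.9 z 0.0284 312
side tweezer [-306.   -44.8] [14.5 94.5] 4.7 z 0.0047 83
30.4917
```

```bash
python3 -c "
import cv2,numpy as np
a=cv2.imread('pics/scene_f.png');b=cv2.imread('pics/side_f.png');cv2.imwrite('pics/ff.png',cv2.resize(np.vstack([a,b]),(480,600)))"
```

```text
(no output)
```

View pics/ff.png

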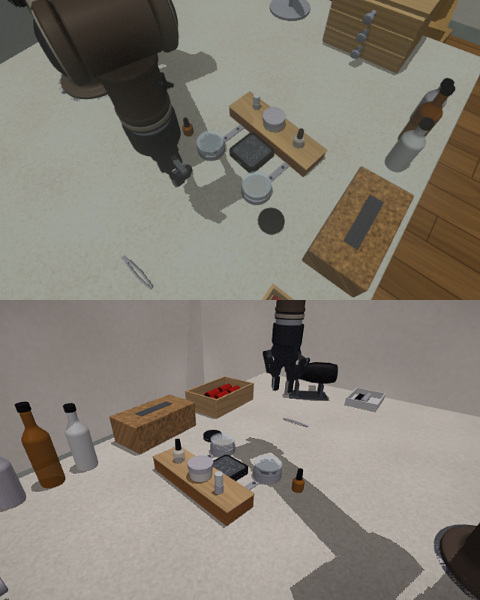

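View pics/wrist_f.png

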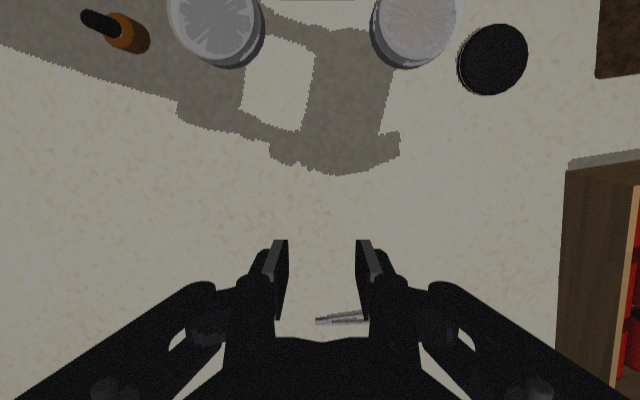

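The compact sits square between the jars and against the riser: scene x ≈ 65, y ≈ 0.6 mm, angle ≈ 0.1°, top at 18 mm, so it is flat. Everything else is where it was. I'm handing the job in.

```bash
python3 -c "
from bench import job_done
job_done()"
```

```text
the job is handed in; nothing more can be done
```

The compact is through the gap and flat against the riser, and I handed the job in at about 30.5 s of the 72 s; `job_done()` gives no verdict. I pushed it sideways with two fingertips to centre and part-square it. A forward push then squared it, a slight diagonal took out a 5 mm drift, and it went through the gap without touching the rings. I stopped when the push against the riser reached 7.6 N.

**Last checks:**
- **Compact:** the scene camera gave x ≈ 65, y ≈ 0.6 mm, angle ≈ 0.1°, top 18 mm above the ledge.
- **Other things:** powder case and ledge polish bottle were remeasured within about 2 mm of their start by the wrist and scene cameras. The tweezer and the three things on the riser I only compared by eye, and they look untouched.

**What failed or disagreed:**
- **Fingertip height:** the fingertips sat about 35 mm higher than the stated tool length implies. My first sideways push passed over the compact without touching it. I then set the height from the cameras.
- **Final x:** the scene x is slightly short because my mask cut off at the riser edge. The near edge seen by the wrist camera puts the centre at about 67 mm. The side camera's 57.6 mm is not reliable, because the riser hides part of the compact there.

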